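# Slide the brass candle plate over the stand's edge

### The job

The brass plate lies too flat on the dark wooden stand to be picked up. Slide it straight towards the front edge of the stand (the long edge facing the robot), keeping it flat, until about a third of it hangs over that edge, still roughly square to the edge; then let go and leave it there. Do not lift or tip it, and leave the steel plate where it is.

Things in the scene. Friction and masses are not known exactly. Their poses are not given: they have to be found in the camera images.
- brass_plate: thin rectangular orange-yellow brass candle plate, 110 mm (its x) by 100 mm (its y), 4 mm thick with a 5 mm wide raised rim all round whose top is 7 mm above the underside; about 0.2 kg, loose, lying flat on the stand with its 100 mm sides roughly parallel to the stand's front edge. Slides with ordinary friction. Origin: centre of its underside; x points away from the robot, z up
- steel_plate: thin rectangular grey steel candle plate, 110 mm (its x) by 100 mm (its y), 4 mm thick with a 5 mm wide raised rim all round whose top is 7 mm above the underside; about 0.2 kg, loose, lying flat on the stand with its 100 mm sides roughly parallel to the stand's front edge. Slides with ordinary friction. Origin: centre of its underside; x points away from the robot, z up. It is beside the brass plate, at its left or right; not to be moved
- stand: low dark wooden stand fixed to the worktable, flat top 220 mm deep (its x) by 380 mm wide (its y), top surface 60 mm above its origin and above the table, on two runners; nothing but the two plates on it. Origin: centre of its footprint at table height; x points away from the robot, z up; it may be turned a little. Its front edge is at x = -110 mm, its back edge at x = +110 mm
- stand_edge (a point): middle of the stand's front edge, on the top surface; axes as the stand's
Mind the look-alikes: they are no part of the job. What is shaped like the brass_plate but blue is not meant.

How it is judged:
By the outcome, as a careful person would: the job done as asked, in the order asked, and still so for the second after the job is handed in, with the robot touching nothing.
It also fails if it takes over 35 s, if anything falls off the work surface, if the arm or the gripper's body presses on something with over 40 N, if the wrist force passes 120 N, or if a joint passes its speed limit or range.

### The arm

A 7-joint arm with a two-finger parallel gripper is mounted at the origin on a cart in front of the work surface, level with it; the furniture and walls round the work are solid. World frame = base frame: x ahead of the robot, y to its left, z up, the work surface at z = 0. Lengths are in m, angles in rad, forces in N, time in s.
With the tool pointing down it reaches from about 0.4 to 0.75 m from the base axis. Payload 19.5 kg.
Tool frame: the origin (TCP) lies midway between the tips of the shut fingers; the grasp point (between the pads) lies 19 mm behind it; y points along the fingers, x is the direction in which the jaws open and shut, and the axes are right-handed (so a half turn about y gives the same grasp; the last joint's range is limited). The gripper opens to 85 mm and grips with 20 to 120 N. Pads are 22 mm wide; open, the fingers measure 114 mm over their backs; the gripper's body (76 mm by 85 mm) begins 54 mm behind the grasp point. The pads swing forward as they close: fully open they stand 13 mm farther back than shut.
Start: joints at [1.139, 0.707, -0.028, 1.485, 0.022, 0.951, -0.075], TCP at [0.218, -0.532, 0.231] pointing down, gripper open.
Joint ranges: [-2.71, 2.71], [-0.32, 2.16], [-1.57, 1.52], [0, 2.45], [-1.46, 4.6], [0, 2.02], [-2.83, 2.83]. Speed limits (rad/s): [1.89, 1.89, 2.57, 2.57, 3.01, 3.01, 3.01].

### API

Orientations are given as a unit quaternion [w, x, y, z].
In Python, from plant import r, capture, calibration, ticket gives the robot as it stands. The module is installed in compiled form; this text tells all that it offers.
- The arm moves only by the tool step_arm, never from a script. Its argument "steps" is a list of rows, each an object with "travel": the shift along the tool's x, y, z in cm, a list of three; "delta_rot": the turn, a rotation vector about the tool's x, y, z in degrees, a list of three. In form: [{"travel": [tx, ty, tz], "delta_rot": [rx, ry, rz]}, ...]. A call has 1 to 12 rows; each row shifts and turns the commanded pose from where the row before left it, along the tool's axes as they then stand; what a row does not reach is not made up. A row lasts 1/12 s, in which the tool goes at most 41.7 mm and 7.16 degrees, less where a joint would pass 70% of its speed; a pose out of reach is approached as far as the arm can. A call is refused whole if a number of a shift passes 4.17 or a number of a turn 7.16, either way. A call with a gripper value outside its range is refused whole. "hand" is the closure in counts, from 0 (fully open) to 255 (shut), set as the call begins (left out, the last holds). The fingers move at their own pace and stop on an object; the grip force is fixed at half the most. Time passes only in rows, so rows that do not move let the fingers close. It gives the time, the measured TCP pose, the force and the opening at its end, in the units of the state.
- r.state(): the state, without advancing time (a new reading comes with each control period).
- capture(name): name is "scene" or "top" or "wrist"; returns (picture, depth): 480x640x3 uint8, red, green, blue; 480x640 float32, m along the optical axis (not along the pixel's ray), 0 where there is no reading.
- calibration(name): a dict with "K" (3x3 intrinsics, pixels), "k1" (the pictures are not rectified: a ray, as slopes to the right and down, at radius r is drawn at 1 + k1 r^2 times it, then the intrinsics apply), "rvec" (rotation vector, rad) and "tvec" (3), from world to camera coordinates, as OpenCV has them; the wrist camera has in their place "mount" (4x4, takes a point from camera to tool coordinates, whose origin is the TCP and whose axes are the tool frame's). Camera axes: x right, y down, z forward; pixel columns grow to the right and rows downward; lengths in m; the calibration is good to about 2 mm. A picture is of the moment at which its call begins: read the wrist's pose just before it. calibration takes no time and is no camera call.
- ticket.sign_off(): hands the job in, once; it reports no verdict.
The state is a dict: "time_s": time; "qpos": joint angles; "joint_vel": joint speeds; "joint_efforts": joint torques, N m; "tcp_pos": TCP position; "ee_rot": TCP orientation; "ft_force": force on the tool from outside, world axes, zero at the start; "wrist_torque": the same for the moment, N m; "finger_gap": finger opening in m.
Only numpy, scipy, OpenCV 4.12 (cv2) and the standard library are available. Lean on these libraries where they do the work, as an engineer would, in place of code of your own. Each camera call takes 0.05 s, during which the arm holds its last target. There are 200 camera calls.

## Working session

There is one attempt and no reset: what is moved stays moved. The work goes in short steps, Python scripts to look and compute and a tool call to move; the robot and the scene stay as the last step left them, time stands still between calls to the robot, and variables do not carry over. Pictures are saved under pics/ and viewed, about 8 in all and at most 12, crops included, and the job is handed in when it is done.

Besides the shell and the picture viewer there is one more tool, called after "Emit:" as name(argument=value, ...) on one line, values as JSON. step_arm: Moves the arm, as the interface text tells. Its arguments: {"type":"object","properties":{"steps":{"type":"array"},"hand":{"type":"number"}},"required":["steps"]}

```bash
mkdir -p pics
python3 - <<'E'
from plant import r,capture,calibration
import cv2,numpy as np
s=r.state();print(s)
for n in("scene","top"):
    p,d=capture(n);cv2.imwrite(f"pics/{n}0.png",p[:,:,::-1]);np.savez(f"{n}0.npz",p=p,d=d);print(n,calibration(n))
print(calibration("wrist"))
E
```

```text
{'time_s': 0.0, 'qpos': array([ 1.13929529,  0.70707943, -0.02762211,  1.48501148,  0.02200699,
        0.95088561, -0.07550173]), 'joint_vel': array([-0.00092105, -0.00061002,  0.00253958,  0.00026953, -0.00144828,
       -0.00122392,  0.0006848 ]), 'joint_efforts': array([-2.61913410e-03, -8.83239198e+01,  1.23256758e+00, -2.36177516e+01,
        1.66440359e-02,  6.24585329e-03,  3.63053587e-06]), 'tcp_pos': array([ 0.2184013 , -0.53162073,  0.23083801]), 'ee_rot': array([ 0.58757098, -0.58716731,  0.39402164, -0.39337239]), 'ft_force': array([ 0.97568049, -0.26451713, -0.40320015]), 'wrist_torque': array([-0.045162  , -0.02777896, -0.02818059]), 'finger_gap': 0.08564838464766324}
scene {'K': array([[616.05614505,   0.        , 319.40459373],
       [  0.        , 616.05614505, 236.49345012],
       [  0.        ,   0.        ,   1.        ]]), 'k1': -0.16233978988869846, 'rvec': array([ 0.85335634, -2.37039279,  1.30393164]), 'tvec': array([0.32727948, 0.27613708, 0.82140122])}
top {'K': array([[483.12450461,   0.        , 316.01151071],
       [  0.        , 483.12450461, 242.82630956],
       [  0.        ,   0.        ,   1.        ]]), 'k1': -0.007199130657709284, 'rvec': array([ 2.15043072, -2.15217939,  0.11706767]), 'tvec': array([-0.10453403,  0.50760389,  0.84544215])}
{'K': array([[389.22316819,   0.        , 318.89811915],
       [  0.        , 389.22316819, 236.39259062],
       [  0.        ,   0.        ,   1.        ]]), 'k1': -0.08564455775382977, 'mount': array([[ 9.99999808e-01,  4.63386049e-04, -4.11466137e-04,
         1.63089553e-03],
       [ 5.26354763e-04, -2.84671912e-01,  9.58624862e-01,
        -1.43458458e-01],
       [ 3.27080535e-04, -9.58624894e-01, -2.84672101e-01,
         7.17555878e-02],
       [ 0.00000000e+00,  0.00000000e+00,  0.00000000e+00,
         1.00000000e+00]])}
```

View pics/top0.png

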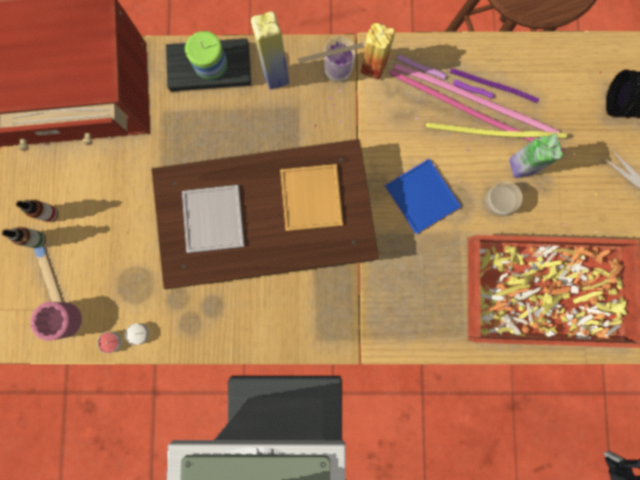

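View pics/scene0.png

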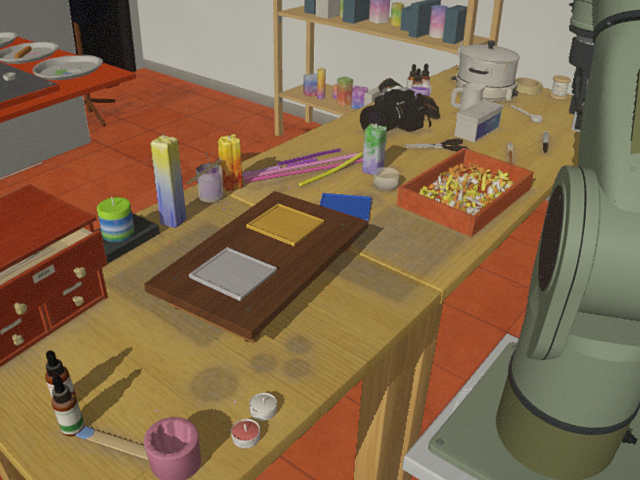

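```bash
cat > h.py <<'E'
import numpy as np,cv2
from scipy.spatial.transform import Rotation as R
def toplane(c,uv,z):
    d=np.array([c['k1'],0,0,0,0.]); n=cv2.undistortPoints(np.float64(uv).reshape(-1,1,2),c['K'],d,).reshape(-1,2)
    Rm=cv2.Rodrigues(c['rvec'])[0]; o=-Rm.T@c['tvec']; w=np.c_[n,np.ones(len(n))]@Rm
    return o+w*((z-o[2])/w[:,2])[:,None]
def rect(mask,c,z):
    mask=cv2.morphologyEx(mask.astype(np.uint8),cv2.MORPH_CLOSE,np.ones((5,5)))
    cs=max(cv2.findContours(mask,0,1)[0],key=cv2.contourArea)
    w=toplane(c,cs.reshape(-1,2),z)[:,:2]
    return cv2.minAreaRect((w*1000).astype(np.float32))
def report(n,p,c):
    hsv=cv2.cvtColor(p,cv2.COLOR_RGB2HSV);H,S,V=[hsv[:,:,i].astype(int) for i in range(3)]
    roi=np.zeros(H.shape,bool)
    if n=='top': roi[130:330,150:380]=1
    else: roi[185:340,140:375]=1
    br=roi&(H>12)&(H<28)&(S>130)&(V>170); 
    st=roi&(S<40)&(V>110); dk=roi&(V<105)&((H<20)|(H>165))
    out={}
    for k,m,z in(('brass',br,.067),('steel',st,.067),('stand',dk|(cv2.morphologyEx(dk.astype(np.uint8),3,np.ones((3,3)))>0),.06)):
        if k=='brass': # keep component inside the stand
            pass
        out[k]=rect(m,c,z); print(n,k,np.round(out[k][0],1),np.round(out[k][1],1),round(out[k][2],2),np.round(cv2.boxPoints(out[k])).astype(int).tolist())
    return out
E
python3 - <<'E'
from h import *;from plant import calibration,r
for n in('top','scene'):
    p=np.load(n+'0.npz')['p']; report(n,p,calibration(n))
c=calibration('top')
print(toplane(c,[(153,168),(360,142),(377,258),(164,286)],.06).round(3))
print(toplane(c,[(281,167),(339,165),(343,228),(285,231)],.067).round(3))
s=r.state();w,x,y,z=s['ee_rot'];print(R.from_quat([x,y,z,w]).as_matrix().round(3))
E
```

```text
top brass [584.9 -95.8] [109.1  98.8] 5.38 [[526, -52], [535, -150], [644, -140], [635, -41]]
top steel [547.1  76.4] [110.  100.5] 6.26 [[487, 120], [498, 20], [607, 32], [596, 132]]
top stand [558.3 -23.9] [219.4 399.5] 7.8 [[422, 159], [477, -237], [694, -207], [640, 189]]
scene brass [579.  -53.8] [111.4  21.2] 5.0 [[523, -48], [524, -69], [635, -60], [634, -38]]
scene steel [545.4  77.3] [113.7 105.1] 6.01 [[483, 124], [494, 19], [607, 31], [596, 136]]
scene stand [539.4  -6.4] [256.2 398.9] 7.7 [[386, 174], [439, -221], [693, -187], [640, 208]]
[[ 0.64   0.187  0.06 ]
 [ 0.686 -0.184  0.06 ]
 [ 0.477 -0.212  0.06 ]
 [ 0.429  0.159  0.06 ]]
[[ 0.639 -0.043  0.067]
 [ 0.642 -0.146  0.067]
 [ 0.529 -0.152  0.067]
 [ 0.524 -0.051  0.067]]
[[ 0.38  -0.     0.925]
 [-0.925  0.001  0.38 ]
 [-0.001 -1.    -0.   ]]
```

Emit:
step_arm(steps=[{"travel": [0,0,0],"delta_rot": [0,5,0]},{"travel": [0,0,0],"delta_rot": [0,5,0]},{"travel": [0,0,0],"delta_rot": [0,4.8,0]},{"travel": [-2.1,0,2.8],"delta_rot": [0,0,0]},{"travel": [-2.1,0,2.8],"delta_rot": [0,0,0]},{"travel": [-2.1,0,2.8],"delta_rot": [0,0,0]},{"travel": [-2.1,0,2.8],"delta_rot": [0,0,0]},{"travel": [-2.1,0,2.8],"delta_rot": [0,0,0]},{"travel": [-2.1,0,2.8],"delta_rot": [0,0,0]},{"travel": [-2.1,0,2.8],"delta_rot": [0,0,0]},{"travel": [-2.1,0,2.8],"delta_rot": [0,0,0]},{"travel": [-2.1,0,2.8],"delta_rot": [0,0,0]}], hand=105)

```text
time_s: 1.1
tcp_pos: [0.4445, -0.3099, 0.2312]
ee_rot: [0.532, -0.532, 0.466, -0.466]
ft_force: [1.1, -0.9, 0.1]
finger_gap: 0.0502
```

Emit:
step_arm(steps=[{"travel": [-2.1,0,2.8],"delta_rot": [0,0,0]},{"travel": [-2.1,0,2.8],"delta_rot": [0,0,0]},{"travel": [-2.1,0,2.8],"delta_rot": [0,0,0]},{"travel": [-2.1,0,2.8],"delta_rot": [0,0,0]},{"travel": [-2.1,0,2.8],"delta_rot": [0,0,0]},{"travel": [-2.1,0,2.8],"delta_rot": [0,0,0]},{"travel": [-2.1,0,2.8],"delta_rot": [0,0,0]},{"travel": [0,0,0],"delta_rot": [0,0,0]},{"travel": [0,0,0],"delta_rot": [0,0,0]}])

```text
time_s: 1.85
tcp_pos: [0.6191, -0.1383, 0.2304]
ee_rot: [-0.532, 0.532, -0.466, 0.465]
ft_force: [0.1, -1.8, 0.8]
finger_gap: 0.05
```

Emit:
step_arm(steps=[{"travel": [-2.3,0,2.7],"delta_rot": [0,0,0]},{"travel": [-2.3,0,2.7],"delta_rot": [0,0,0]},{"travel": [0,3.5,0],"delta_rot": [0,0,0]},{"travel": [0,3.5,0],"delta_rot": [0,0,0]},{"travel": [0,3.5,0],"delta_rot": [0,0,0]},{"travel": [0,2.5,0],"delta_rot": [0,0,0]},{"travel": [0,0,0],"delta_rot": [0,0,0]},{"travel": [0,0,0],"delta_rot": [0,0,0]}])

```text
time_s: 2.52
tcp_pos: [0.6656, -0.0883, 0.1014]
ee_rot: [-0.531, 0.532, -0.467, 0.466]
ft_force: [0.2, -0.1, 1.0]
finger_gap: 0.0502
```

Run:
```python
from plant import r,capture,calibration
import cv2
s=r.state();print(s['tcp_pos'],s['ft_force'])
p,d=capture('wrist');cv2.imwrite('pics/w1.png',p[:,:,::-1])
```

```text
[ 0.66555515 -0.08825667  0.10139403] [ 0.21997452 -0.07912612  1.0122784 ]
```

View pics/w1.png

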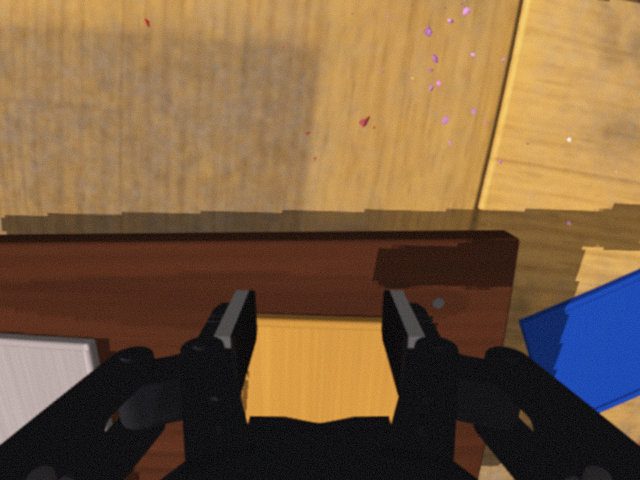

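```bash
cat >> h.py <<'E'
def wristcal(c,s):
    w,x,y,z=s['ee_rot'];T=np.eye(4);T[:3,:3]=R.from_quat([x,y,z,w]).as_matrix();T[:3,3]=s['tcp_pos']
    M=np.linalg.inv(T@c['mount']);return dict(K=c['K'],k1=c['k1'],rvec=cv2.Rodrigues(M[:3,:3])[0].ravel(),tvec=M[:3,3])
n=np.array([.9914,.131]);t=np.array([-.131,.9914])
E
python3 - <<'E'
from h import *;from plant import r,calibration
s=r.state();c=wristcal(calibration('wrist'),s)
q=toplane(c,[(265,317),(380,317)],.067)[:,:2];b=toplane(c,[(30,240),(500,238)],.06)[:,:2]
print('tcp',s['tcp_pos'][:2]@n,s['tcp_pos'][:2]@t)
for a in(q,b):print((a@n).round(4),(a@t).round(4))
E
```

```text
tcp 0.6491152388764607 -0.1747227051086478
[0.6248 0.6247] [-0.1487 -0.2079]
[0.6641 0.6651] [-0.0237 -0.2688]
```

Emit:
step_arm(steps=[{"travel": [-0.3,2,0],"delta_rot": [0,0,0]},{"travel": [0,1.7,0],"delta_rot": [0,0,0]},{"travel": [0,0.2,0],"delta_rot": [0,0,0]},{"travel": [0,0,0],"delta_rot": [0,0,0]},{"travel": [0,0,0],"delta_rot": [0,0,0]}])

```text
time_s: 2.98
tcp_pos: [0.6665, -0.0848, 0.0643]
ee_rot: [0.532, -0.531, 0.465, -0.467]
ft_force: [-0.5, 0.1, 0.3]
finger_gap: 0.0505
```

Emit:
step_arm(steps=[{"travel": [0,0.1,0],"delta_rot": [0,0,0]},{"travel": [0,0,0],"delta_rot": [0,0,0]},{"travel": [0,0.1,0],"delta_rot": [0,0,0]},{"travel": [0,0,0],"delta_rot": [0,0,0]}])

```text
time_s: 3.32
tcp_pos: [0.6658, -0.0844, 0.0605]
ee_rot: [0.532, -0.532, 0.466, -0.466]
ft_force: [0.1, -0.4, -0.3]
finger_gap: 0.0502
```

Emit:
step_arm(steps=[{"travel": [0,0.1,0],"delta_rot": [0,0,0]},{"travel": [0,0,0],"delta_rot": [0,0,0]},{"travel": [0,0.1,0],"delta_rot": [0,0,0]},{"travel": [0,0,0],"delta_rot": [0,0,0]}])

```text
time_s: 3.65
tcp_pos: [0.6656, -0.0843, 0.0581]
ee_rot: [-0.532, 0.532, -0.466, 0.466]
ft_force: [0.4, 0.2, 0.2]
finger_gap: 0.0503
```

Emit:
step_arm(steps=[{"travel": [0,0.1,0],"delta_rot": [0,0,0]},{"travel": [0,0,0],"delta_rot": [0,0,0]},{"travel": [0,0,0],"delta_rot": [0,0,0]}])

```text
time_s: 3.9
tcp_pos: [0.6656, -0.0843, 0.0572]
ee_rot: [-0.532, 0.532, -0.466, 0.466]
ft_force: [0.2, -0.1, 0.4]
finger_gap: 0.0502
```

Run:
```python
from plant import r,capture
import cv2
s=r.state();print(s['tcp_pos'],s['ft_force'])
p,d=capture('scene');cv2.imwrite('pics/s2.png',cv2.resize(p[150:350,150:420,::-1],None,fx=2.9,fy=2.9,interpolation=2))
```

```text
[ 0.6656439  -0.08431819  0.0572167 ] [ 0.15288728 -0.11886415  0.35578835]
```

View pics/s2.png

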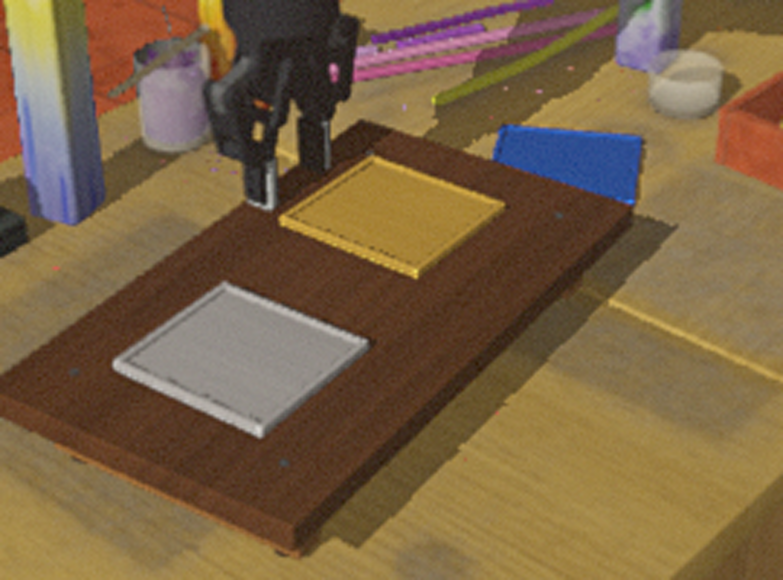

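Fingers sit over the stand behind the brass plate (crop ~(262,205), (315,170)), close to the surface. Feeling for contact.

Emit:
step_arm(steps=[{"travel": [0,0.1,0],"delta_rot": [0,0,0]},{"travel": [0,0,0],"delta_rot": [0,0,0]},{"travel": [0,0,0],"delta_rot": [0,0,0]}])

```text
time_s: 4.2
tcp_pos: [0.6658, -0.0844, 0.057]
ee_rot: [0.532, -0.532, 0.466, -0.466]
ft_force: [-3.5, 1.7, 10.3]
finger_gap: 0.0507
```

Emit:
step_arm(steps=[{"travel": [0,0.1,0],"delta_rot": [0,0,0]},{"travel": [0,0,0],"delta_rot": [0,0,0]},{"travel": [0,0,0],"delta_rot": [0,0,0]}])

```text
time_s: 4.45
tcp_pos: [0.6658, -0.0844, 0.0569]
ee_rot: [0.532, -0.532, 0.466, -0.466]
ft_force: [-8.6, 1.9, 25.4]
finger_gap: 0.0506
```

Emit:
step_arm(steps=[{"travel": [0,-0.4,0],"delta_rot": [0,0,0]},{"travel": [0,0,0],"delta_rot": [0,0,0]},{"travel": [0,0,-0.6],"delta_rot": [0,0,0]},{"travel": [0,0,-0.4],"delta_rot": [0,0,0]},{"travel": [0,0,-0.4],"delta_rot": [0,0,0]},{"travel": [0,0,-0.4],"delta_rot": [0,0,0]},{"travel": [0,0,-0.4],"delta_rot": [0,0,0]},{"travel": [0,0,-0.4],"delta_rot": [0,0,0]},{"travel": [0,0,-0.4],"delta_rot": [0,0,0]},{"travel": [0,0,0],"delta_rot": [0,0,0]}])

```text
time_s: 5.28
tcp_pos: [0.6353, -0.0885, 0.0594]
ee_rot: [-0.532, 0.532, -0.466, 0.466]
ft_force: [0.4, 0.1, 0.7]
finger_gap: 0.0503
```

Run:
```python
from plant import r,capture
import cv2
p,d=capture('wrist')
a=p[240:480,100:560,::-1]
p,d=capture('scene');b=cv2.resize(p[150:320,200:420,::-1],None,fx=2.09,fy=2.09)[:,:460]
cv2.imwrite('pics/m3.png',cv2.vconcat([a,cv2.resize(b,(460,355))]))
```

```text
(no output)
```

View pics/m3.png

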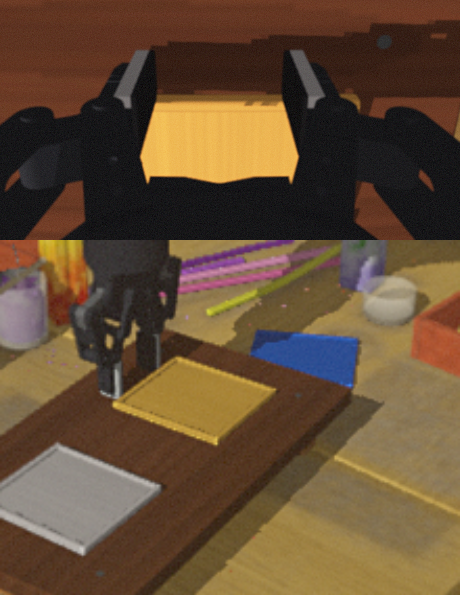

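Run:
```python
from h import *;from plant import r,calibration,capture
s=r.state();c=wristcal(calibration('wrist'),s)
q=toplane(c,[(270,337),(370,339),(456,334)],.067)[:,:2]
print('tcp',s['tcp_pos'][:2]@n,s['tcp_pos'][:2]@t,(q@n).round(4),(q@t).round(4))
p,d=capture('top');report('top',p,calibration('top'))
```

```text
tcp 0.6189151051807881 -0.17086430729539084 [0.609  0.6081 0.61  ] [-0.1531 -0.1929 -0.2275]
top brass [ 568.6 -100.6] [110.2  99.2] 7.62 [[507, -59], [521, -157], [630, -142], [617, -44]]
top steel [527.6  53.7] [7.9 7.8] 64.64 [[522, 52], [529, 48], [533, 56], [526, 59]]
top stand [529.1 -77.1] [208.6 232.1] 25.61 [[385, -18], [485, -227], [673, -137], [573, 73]]
```

Emit:
step_arm(steps=[{"travel": [0,0,-0.3],"delta_rot": [0,0,0]},{"travel": [0,0,-0.6],"delta_rot": [0,0,0]},{"travel": [0,0,-0.7],"delta_rot": [0,0,0]},{"travel": [0,0,-0.7],"delta_rot": [0,0,0]},{"travel": [0,0,-0.7],"delta_rot": [0,0,0]},{"travel": [0,0,-0.7],"delta_rot": [0,0,0]},{"travel": [0,0,-0.7],"delta_rot": [0,0,0]},{"travel": [0,0,-0.7],"delta_rot": [0,0,0]},{"travel": [0,0,-0.7],"delta_rot": [0,0,0]},{"travel": [0,0,-0.5],"delta_rot": [0,0,0]},{"travel": [0,0,-0.3],"delta_rot": [0,0,0]},{"travel": [0,0,0],"delta_rot": [0,0,0]}])

```text
time_s: 6.43
tcp_pos: [0.57, -0.0971, 0.0594]
ee_rot: [-0.532, 0.532, -0.466, 0.466]
ft_force: [0.1, 0.7, 1.2]
finger_gap: 0.0504
```

Run:
```python
from h import *;from plant import r,capture,calibration
s=r.state();print(s['tcp_pos'],s['tcp_pos'][:2]@n)
p,d=capture('top');report('top',p,calibration('top'))
q,d=capture('scene')
cv2.imwrite('pics/m4.png',cv2.resize(q[170:320,200:400,::-1],None,fx=3.5,fy=3.5,interpolation=2))
```

```text
[ 0.57000289 -0.09708736  0.05940595] 0.5523824256748403
top brass [ 503.2 -115.5] [109.8  87.5] 7.91 [[443, -80], [455, -166], [564, -151], [552, -65]]
top steel [449.5 167. ] [5.6 2.7] 71.88 [[447, 165], [450, 164], [452, 169], [449, 170]]
top stand [ 580.8 -164.8] [226.6  71.8] 8.79 [[463, -147], [474, -218], [698, -183], [687, -112]]
```

View pics/m4.png

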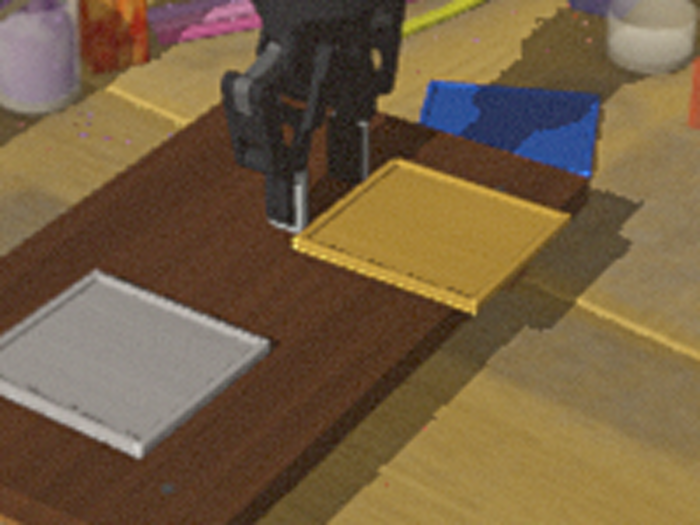

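The plate is square, with its front corner (475,310) just over the edge (~12 mm by both cameras). Another 25 mm to go.

Emit:
step_arm(steps=[{"travel": [0,0,-0.3],"delta_rot": [0,0,0]},{"travel": [0,0,-0.5],"delta_rot": [0,0,0]},{"travel": [0,0,-0.5],"delta_rot": [0,0,0]},{"travel": [0,0,-0.5],"delta_rot": [0,0,0]},{"travel": [0,0,-0.4],"delta_rot": [0,0,0]},{"travel": [0,0,-0.3],"delta_rot": [0,0,0]},{"travel": [0,0,0],"delta_rot": [0,0,0]},{"travel": [0,0,0],"delta_rot": [0,0,0]}])

```text
time_s: 7.2
tcp_pos: [0.5457, -0.1003, 0.0593]
ee_rot: [0.532, -0.532, 0.466, -0.466]
ft_force: [0.8, 0.3, -0.2]
finger_gap: 0.0499
```

Emit:
step_arm(steps=[{"travel": [0,0,1],"delta_rot": [0,0,0]},{"travel": [0,0,2],"delta_rot": [0,0,0]},{"travel": [0,-3,1],"delta_rot": [0,0,0]},{"travel": [0,-4,0],"delta_rot": [0,0,0]},{"travel": [0,-4,0],"delta_rot": [0,0,0]},{"travel": [3.5,-2,0],"delta_rot": [0,0,0]},{"travel": [3.5,0,0],"delta_rot": [0,0,0]},{"travel": [3.5,0,0],"delta_rot": [0,0,0]},{"travel": [3.5,0,0],"delta_rot": [0,0,0]},{"travel": [3.5,0,0],"delta_rot": [0,0,0]},{"travel": [3.5,0,0],"delta_rot": [0,0,0]},{"travel": [3.5,0,0],"delta_rot": [0,0,0]}])

```text
time_s: 8.2
tcp_pos: [0.6173, -0.3396, 0.1894]
ee_rot: [0.532, -0.532, 0.466, -0.466]
ft_force: [1.1, 0.1, 0.1]
finger_gap: 0.0504
```

Run:
```python
from h import *;from plant import r,capture,calibration
print(r.state()['tcp_pos'])
p,d=capture('top');report('top',p,calibration('top'))
q,d=capture('scene');report('scene',q,calibration('scene'))
cv2.imwrite('pics/m5.png',cv2.vconcat([cv2.resize(x[:,:,::-1],(600,300),interpolation=2) for x in(p[160:300,150:430],q[190:340,140:440])]))
```

```text
[ 0.61734167 -0.33955646  0.18937269]
top brass [457.3 -75.2] [ 94.6 215.8] 62.39 [[340, -67], [531, -167], [575, -83], [384, 17]]
top steel [547.   76.3] [110.2 100.7] 6.22 [[487, 120], [498, 20], [607, 32], [596, 132]]
top stand [558.6 -23.9] [218. 399.] 7.95 [[423, 159], [478, -237], [694, -206], [639, 189]]
scene brass [471.8 -71.1] [111.2  24.6] 6.8 [[415, -65], [418, -90], [529, -77], [526, -52]]
scene steel [545.5  77.4] [113.6 105.1] 6.19 [[483, 124], [495, 19], [608, 31], [596, 136]]
scene stand [522.3  -9.2] [290.8 397.7] 7.8 [[351, 168], [405, -226], [693, -186], [639, 208]]
```

View pics/m5.png

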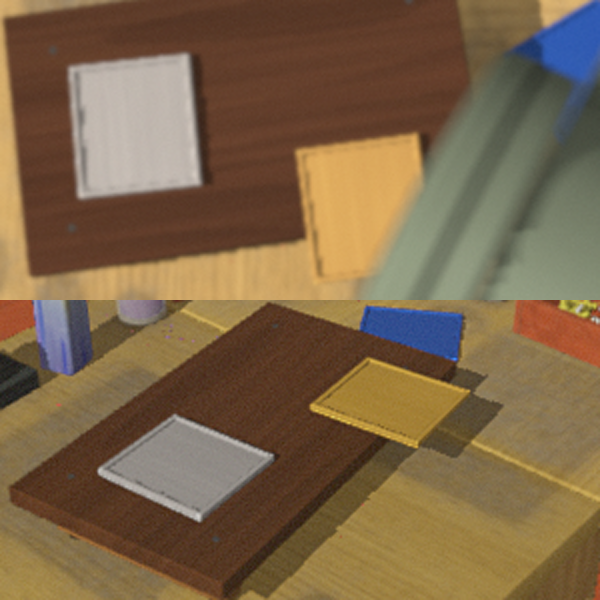

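```bash
python3 -c "
from plant import r,ticket
print(r.state()['joint_vel'].round(3)); print(ticket.sign_off())"
```

```text
[-0.075 -0.044 -0.035  0.123 -0.016 -0.065 -0.042]
the job is handed in; nothing more can be done
None
```

The brass plate now lies flat on the stand with about a third of it over the front edge. I slid it about 107 mm towards the front edge with the half-open fingers, two contacts behind its back rim. I then backed off, lifted the gripper, moved aside and handed the job in at about 8.3 s.

**Last checks:**
- **Overhang:** my estimates disagree slightly, from 34 to 37 mm of the 110 mm (31–34 %). One pairing of the scene camera with the edge as the wrist camera saw it would give about 42 mm.
- **Squareness:** the plate is within about 1° of square to the edge (about 7° against the stand's 7.6°).
- **Steel plate:** the top camera puts it within 0.1 mm of where it started.
- **Force:** the highest force I read was about 27 N, when I touched the fingertips to the stand to find its height.

**Not clean:**
- In the last top picture the arm hid part of the brass plate, so that automatic fit was useless. I read the plate's visible left edge in that picture by eye and used the scene camera and the tool position instead.
- The arm was still settling slightly, at up to 0.12 rad/s, when I handed in. It was well clear of everything.

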